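# Restock the seasoning caddy

### The arm

A 7-joint arm with a two-finger parallel gripper is mounted at the origin on the work surface; the furniture and walls round the work are solid. World frame = base frame: x ahead of the robot, y to its left, z up, the work surface at z = 0. Lengths are in m, angles in rad, forces in N, time in s.
With the tool pointing down it reaches from about 0.425 to 0.875 m from the base axis. Payload 9.9 kg.
Tool frame: the origin (TCP) lies at the very end of the fingers, on their centre line; the grasp point (between the pads) lies behind it (arm.grip_depth is the z of the grasp point in the tool frame, in m); z points along the fingers, y is the line along which they close (so a half turn about z gives the same grasp; the last joint's range is limited). The gripper opens to 85 mm and grips with 20 to 120 N. Pads are 22 mm wide; open, the fingers measure 114 mm over their backs; the gripper's body (76 mm by 85 mm) begins 54 mm behind the grasp point. The pads swing forward as they close: fully open they stand 13 mm farther back than shut.
Start: joints at [-1.41, 0.576, 0.025, 1.437, -0.015, 1.129, -0.057], TCP at [0.164, 0.655, 0.231] pointing down, gripper open.
Joint ranges: [-2.76, 2.76], [-0.34, 2.15], [-1.52, 1.57], [0.19, 2.46], [-1.09, 4.23], [0.17, 1.99], [-2.82, 2.82]. Speed limits (rad/s): [2.22, 2.22, 3.01, 3.01, 3.14, 3.14, 3.14].

### API

Orientations are given as a unit quaternion [w, x, y, z].
In Python, from workcell import arm gives the robot as it stands.
- The arm moves only by the shell command python3 -m inch 'ROWS'. ROWS is a JSON object whose one key "increments" holds a list of rows, each a list of 5 numbers: the shift along the world's x, y, z in units of 25 mm (1.0 is 25 mm), then the turn about the world's z in units of 5 degrees (1.0 is 5 degrees), then the closure, from 0 (fully open) to 1 (shut). In form: {"increments": [[x, y, z, roll, gripper], ...]}. A call has 1 to 20 rows; each row shifts and turns the commanded pose from where the row before left it; what a row does not reach is not made up. A row lasts 1/12 s, in which the tool goes at most 41.7 mm and 7.16 degrees, less where a joint would pass 70% of its speed; a pose out of reach is approached as far as the arm can. A call is refused whole if a number of a shift passes 1 or a number of a turn 1, either way. A call with a gripper value outside its range is refused whole. The fingers move at their own pace and stop on an object; the grip force is fixed at half the most. Time passes only in rows, so rows that do not move let the fingers close. It gives the time, the measured TCP pose, the force, the opening and the grip force at its end, in the units of the state.
- arm.read_state(): the state, without advancing time (a new reading comes with each control period).
- arm.camera(name): name is "scene" or "side" or "wrist"; returns a dict with "image" (420x560x3 uint8, blue, green, red), "range_z" (420x560 float32, m along the optical axis (not along the pixel's ray), 0 where there is no reading), "fovy" (degrees; the focal length in pixels is half the picture's height over the tangent of half this angle, whatever the lens; pixels are square), "cx", "cy" (the principal point, pixels), "dist" ([k1, k2, p1, p2, k3] as OpenCV has them; the pictures are not rectified), "extrinsics" (4x4, takes a point from world to camera coordinates). Camera axes: x right, y down, z forward; pixel columns grow to the right and rows downward; lengths in m; the calibration is good to about 2 mm. A picture is of the moment at which its call begins.
- arm.close_job(): hands the job in; it is judged then, once.
The state is a dict: "time": time; "q": joint angles; "joint_vel": joint speeds; "tau": joint torques, N m; "tool_pos": TCP position; "tool_rot": TCP orientation; "ft_force": force on the tool from outside, world axes, zero at the start; "wrist_torque": the same for the moment, N m; "opening": opening from 0.0 (shut) to 1.0 (fully open); "grip_force": force on a finger pad.
Only numpy, scipy, OpenCV 4.12 (cv2) and the standard library are available. Lean on these libraries where they do the work, as an engineer would, in place of code of your own. Each camera call takes 0.05 s, during which the arm holds its last target. There are 200 camera calls.

### The job

Set up the seasoning caddy for the pass: move the squeeze bottle, the pepper mill, the shaker jar and the ramekin from the wire rack into the black caddy, each standing upright and fully down in the steel insert made for it - the oblong sleeve for the bottle, the wide round sleeve for the mill, the narrow round one for the jar and the low collar for the ramekin. The inserts may be in any order in the caddy. Leave the tin and the lidded tub where they stand.

Things in the scene. Friction and masses are not known exactly. Their poses are not given: they have to be found in the camera images.
- squeeze_bottle: Sauce squeeze bottle with a dark label and a round red cap, oblong in plan: body 42 mm along its x, 72 mm along its y (78 over all), 204 mm tall; the shoulders taper to the cap, a cylinder of diameter 47 mm from 177 to 204 mm above the underside. The cap can be gripped across any diameter. About 0.24 kg. Origin: centre of its underside, z up its own axis.
- pepper_mill: Turned wooden pepper mill, 160 mm tall: foot of diameter 58 mm, sides tapering to 48 mm at 105 mm, then a round head of diameter 50 mm at its widest, 128 mm above the underside (a good grip), with a small knob on top. The head does not turn. About 0.18 kg. Origin: centre of its underside, z up its own axis.
- shaker_jar: Slim spice shaker jar with a round red cap, diameter 43 mm (cap 45 mm, from 85 to 106 mm above the underside), 106 mm tall. About 0.11 kg. Origin: centre of its underside, z up its own axis.
- ramekin: Small empty white ramekin, open at the top: rim diameter 65 mm, foot 48 mm, 40 mm tall, tapering sides. Can be gripped across the rim. About 0.11 kg. Origin: centre of its underside, z up its own axis.
- bottle_insert: Steel caddy insert with an oblong upright sleeve, inside 54 mm along x by 84 mm along y, 50 mm deep, wall 2 mm, rim 54 mm above origin; for the squeeze bottle, long side along y. Fixed in the caddy. Origin: centre of the underside of its base plate (88 mm along x, 100 along y, 4 mm thick); x along the row of inserts, y across it, z up. Its thing stands on the plate, 4 mm above this origin.
- mill_insert: Steel caddy insert with a wide round upright sleeve, inside diameter 70 mm, 42 mm deep, wall 2 mm, mouth slightly flared, rim 46 mm above this origin; for the pepper mill. Fixed in the caddy. Origin: centre of the underside of its base plate (88 mm along x, 100 along y, 4 mm thick); x along the row of inserts, y across it, z up. Its thing stands on the plate, 4 mm above this origin.
- jar_insert: Steel caddy insert with a narrow round upright sleeve, inside diameter 56 mm, 36 mm deep, wall 2 mm, mouth slightly flared, rim 40 mm above this origin; for the shaker jar. Fixed in the caddy. Origin: centre of the underside of its base plate (88 mm along x, 100 along y, 4 mm thick); x along the row of inserts, y across it, z up. Its thing stands on the plate, 4 mm above this origin.
- ramekin_insert: Steel caddy insert with only a low round collar, inside diameter 76 mm, 10 mm deep, wall 2 mm, rim 14 mm above this origin; for the ramekin. Fixed in the caddy. Origin: centre of the underside of its base plate (88 mm along x, 100 along y, 4 mm thick); x along the row of inserts, y across it, z up. Its thing stands on the plate, 4 mm above this origin.
- round_tin: Bystander: closed food tin, diameter 75 mm, 58 mm tall, standing on the table beyond the rack; to be left alone. Origin: centre of its underside, z up its own axis.
- lidded_tub: Bystander: deli tub with a yellow lid, diameter 72 mm, 78 mm tall, standing on the table beyond the rack; to be left alone. Origin: centre of its underside, z up its own axis.

How it is judged:
At the end, for the whole second after the job is handed in: Each of the four things stands upright (within 0.12 rad) in its own insert, its axis within 10 mm of the insert's centre and its underside on the insert's base plate (within 5 mm), released and at rest (horizontal distance between squeeze_bottle and bottle_insert below 0.01 m and z of squeeze_bottle in the frame of bottle_insert between -0.001 and 0.009 m and angle between each of squeeze_bottle, pepper_mill, shaker_jar, ramekin's own z axis and vertical below 0.12 rad and linear speed of each of squeeze_bottle, pepper_mill, shaker_jar, ramekin below 0.02 m/s and horizontal distance between pepper_mill and mill_insert below 0.01 m and z of pepper_mill in the frame of mill_insert between -0.001 and 0.009 m and horizontal distance between shaker_jar and jar_insert below 0.01 m and z of shaker_jar in the frame of jar_insert between -0.001 and 0.009 m and horizontal distance between ramekin and ramekin_insert below 0.01 m and z of ramekin in the frame of ramekin_insert between -0.001 and 0.009 m); the robot touches nothing.
It fails at once if the round tin is shifted by more than 25 mm (distance of round_tin from where it was at the start of the episode above 0.025 m).
It fails at once if the lidded tub is shifted by more than 25 mm (distance of lidded_tub from where it was at the start of the episode above 0.025 m).
It also fails if it takes over 120 s, if anything falls off the work surface, if the arm or the gripper's body presses on something with over 40 N, if the wrist force passes 120 N, or if a joint passes its speed limit or range.

## Working session

There is one attempt and no reset: what is moved stays moved. The work goes in short steps, Python scripts to look and compute and a shell command to move; the robot and the scene stay as the last step left them, time stands still between calls to the robot, and variables do not carry over. Pictures are saved under pics/ and viewed, at most 14 in all, crops included, and the job is handed in when it is done.

```bash
mkdir -p pics; ls; cat > h.py <<'E'
import numpy as np,cv2
from workcell import arm
def shot(n):
    c=arm.camera(n); h=c["image"].shape[0]; f=h/2/np.tan(np.radians(c["fovy"])/2)
    c["K"]=np.array([[f,0,c["cx"]],[0,f,c["cy"]],[0,0,1.]]); return c
def pts(c):
    "world point of every pixel from range"
    h,w=c["range_z"].shape; uv=np.stack(np.meshgrid(np.arange(w),np.arange(h)),-1).reshape(-1,1,2).astype(float)
    n=cv2.undistortPoints(uv,c["K"],np.array(c["dist"],float)).reshape(-1,2)
    z=c["range_z"].reshape(-1,1); P=np.hstack([n*z,z]); E=np.array(c["extrinsics"])
    W=(P-E[:3,3])@E[:3,:3]; W[z[:,0]==0]=np.nan; return W.reshape(h,w,3)
E
python3 - <<'E'
from h import *
print(arm.grip_depth); s=arm.read_state(); print(s)
for n in("scene","side","wrist"):
    c=shot(n); np.savez("/tmp/%s.npz"%n,W=pts(c),im=c["image"]); cv2.imwrite(f"pics/{n}0.png",c["image"])
    E=np.array(c["extrinsics"]); print(n,-E[:3,:3].T@E[:3,3],E[2,:3],c["fovy"])
E
```

```text
pics
-0.0187
{'time': 0.0, 'q': array([-1.40980868,  0.57653439,  0.0248382 ,  1.43791142, -0.01499826,
        1.1290085 , -0.05649631]), 'joint_vel': array([-0.00045322,  0.00169333, -0.00059857, -0.00103161,  0.00026285,
        0.00116292, -0.00015928]), 'tau': array([ 1.08408032e-03, -7.65745640e+01,  2.25120574e+00, -2.85961568e+01,
        1.55064231e-02,  1.29129313e-02, -4.41640793e-05]), 'tool_pos': array([0.16346735, 0.65443441, 0.23043979]), 'tool_rot': array([-5.94547794e-05,  1.22066877e-01,  9.92521523e-01, -8.36473431e-04]), 'ft_force': array([-0.20809044,  0.30500796, -0.61120795]), 'wrist_torque': array([ 0.01910542,  0.00720266, -0.02467181]), 'grip_force': 0.0, 'opening': 1.0004720552088406}
scene [0.12723161 0.57978165 0.56239722] [ 0.46367346 -0.66205457 -0.58880444] 57.5582075501558
side [1.10970487 0.49067246 0.80769052] [-0.53591454 -0.44657334 -0.71649693] 50.37054771870805
wrist [0.08287587 0.67519851 0.37458748] [ 0.31277134 -0.07965437 -0.94648258] 59.16382605148627
```

View pics/scene0.png

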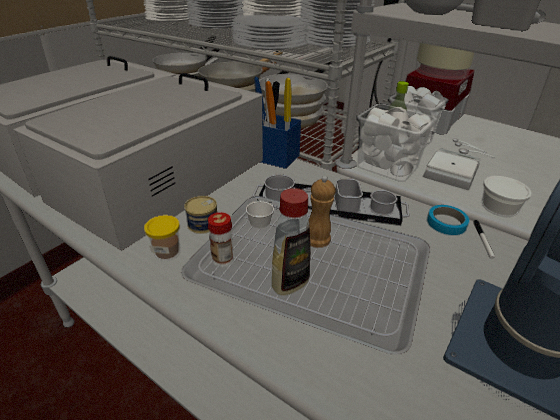

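View pics/side0.png

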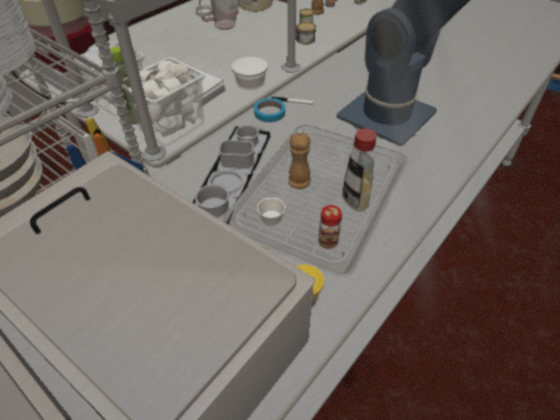

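View pics/wrist0.png

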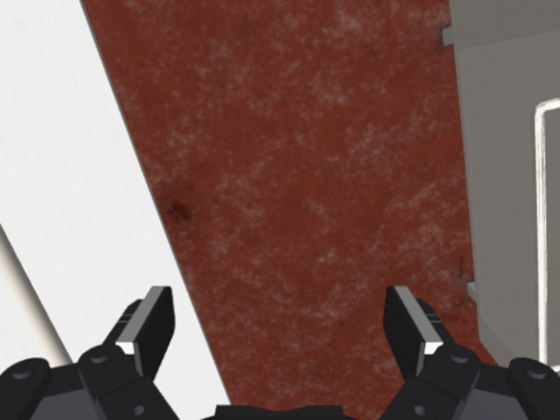

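Scene: the bottle cap is at (293,203), mill head (322,190), jar cap (220,222), ramekin (260,212), tub (163,232) and tin (201,210). Side view: the caddy inserts run jar (247,133), oblong (237,152), collar (228,183), mill sleeve (212,200).

```bash
python3 - <<'E'
from h import *
D={n:np.load(f"/tmp/{n}.npz") for n in("scene","side")}
px={"scene":dict(cap=(293,203),mill=(322,190),jar=(220,222),ram=(260,212),tub=(163,225),tin=(201,205),wide=(280,187),obl=(348,193),nar=(383,202),box=(150,120),rackL=(195,270)),
"side":dict(cap=(366,135),mill=(299,140),jar=(331,213),ram=(271,211),nar=(247,133),obl=(237,152),coll=(228,183),wide=(212,200),box=(150,260),tape=(270,108))}
for n in px:
    for k,(u,v) in px[n].items(): print(n,k,D[n]["W"][v,u].round(3))
# top-view height map, 1mm/px, both cameras : x 0.3..0.95 , y -0.45..0.35
A=[]
for n in D:
    W=D[n]["W"].reshape(-1,3); I=D[n]["im"].reshape(-1,3); m=(W[:,0]>.3)&(W[:,0]<.95)&(abs(W[:,1])<.4)&(W[:,2]<.4); m&=W[:,2]>-.02
    A.append((W[m],I[m]))
H=np.zeros((650,800),np.float32)
for W,I in A:
    r=((.95-W[:,0])*1000).astype(int).clip(0,649); c=((.4-W[:,1])*1000).astype(int).clip(0,799); np.maximum.at(H,(r,c),W[:,2].astype(np.float32))
H=cv2.dilate(H,np.ones((3,3)))
im=cv2.applyColorMap((np.clip(H/.2,0,1)*255).astype(np.uint8),cv2.COLORMAP_JET); cv2.imwrite("pics/top0.png",cv2.resize(im,(738,600)))
E
```

```text
scene cap [0.399 0.164 0.229]
scene mill [0.43  0.014 0.166]
scene jar [0.55  0.179 0.132]
scene ram [0.593 0.008 0.04 ]
scene tub [0.694 0.207 0.075]
scene tin [0.709 0.085 0.054]
scene wide [ 0.649 -0.149  0.012]
scene obl [ 0.484 -0.235  0.013]
scene nar [ 0.392 -0.258  0.009]
scene box [0.841 0.09  0.234]
scene rackL [0.601 0.215 0.005]
side cap [0.41  0.145 0.23 ]
side mill [0.454 0.003 0.174]
side jar [0.563 0.172 0.134]
side ram [0.567 0.01  0.033]
side nar [ 0.363 -0.255  0.018]
side obl [ 0.448 -0.214  0.021]
side coll [ 0.543 -0.158  0.007]
side wide [ 0.614 -0.145  0.007]
side box [0.912 0.055 0.234]
side tape [ 0.207 -0.3    0.003]
```

View pics/top0.png

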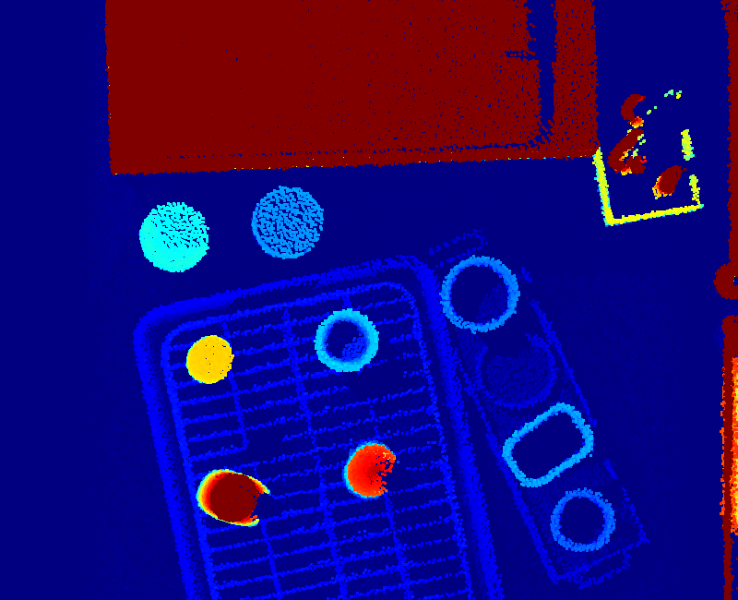

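The height map (0.92 px/mm) shows everything clearly: tub (175,237), tin (288,222), jar (210,359), ramekin (347,340), bottle (232,497), mill (369,470). Inserts: wide (480,293), collar (518,370), oblong (547,445), narrow (582,520). Next I fit these precisely.

```bash
cat > m.py <<'E'
from h import *
from scipy.optimize import least_squares
def world(names=("scene","side")):
    W=[];T=[]
    for i,n in enumerate(names):
        c=shot(n); w=pts(c).reshape(-1,3); W.append(w); T.append(np.full(len(w),i))
    W=np.vstack(W);T=np.hstack(T); k=~np.isnan(W[:,0]); return W[k],T[k]
def near(W,x,y,r,z0,z1): return W[(np.hypot(W[:,0]-x,W[:,1]-y)<r)&(W[:,2]>z0)&(W[:,2]<z1)]
def circ(P,R=None):
    x0=np.r_[P[:,:2].mean(0),R or .03]
    f=lambda p: np.hypot(P[:,0]-p[0],P[:,1]-p[1])-(R or p[2])
    return least_squares(f,x0[:2] if R else x0,loss="soft_l1",f_scale=.002).x
E
python3 - <<'E'
from m import *
W=[];T=[]
for i,n in enumerate(("scene","side")):
    w=np.load(f"/tmp/{n}.npz")["W"].reshape(-1,3); W.append(w);T.append(np.full(len(w),i))
W=np.vstack(W);T=np.hstack(T)
g=lambda u,v:(.95-v/600*.65,.4-u/738*.8)
items=dict(jar=(210,359,.035,.095,.2,.0225),mill=(369,470,.04,.13,.16,.025),cap=(232,497,.035,.2,.24,.0235),ram=(347,340,.045,.05,.2,.0325),
 wide=(480,293,.05,.035,.1,.036),coll=(518,370,.05,.011,.1,.039),narrow=(582,520,.042,.03,.1,.029),obl=(547,445,.06,.044,.1,0))
for k,(u,v,r,z0,z1,R) in items.items():
    x,y=g(u,v)
    for t in (0,1,None):
        w=W if t is None else W[T==t]
        P=near(w,x,y,r,z0,z1)
        if len(P)<8: print(k,t,len(P)); continue
        top=np.percentile(P[:,2],98)
        if k in("ram","wide","narrow"): P=P[P[:,2]>top-.006]
        elif k in("jar",): pass
        if k=="obl":
            (c,s,a)=cv2.minAreaRect((P[:,:2]*1000).astype(np.float32)); print(k,t,len(P),np.round(c,1),np.round(s,1),a,"z",top.round(4)); continue
        h=P[P[:,2]>top-.003]
        (c,rr)=cv2.minEnclosingCircle((P[:,:2]*1000).astype(np.float32))
        print(k,t,len(P),"fixR",circ(P,R).round(4),"free",circ(P).round(4),"encl",np.round(c,1),round(rr,1),"ztop",top.round(4))
x,y=g(232,497)
P=near(W,x,y,.06,.06,.16); (c,s,a)=cv2.minAreaRect((P[:,:2]*1000).astype(np.float32)); print("bottle",len(P),c,s,a)
E
```

```text
jar 0 597 fixR [0.5603 0.172 ] free [0.5566 0.1756 0.0179] encl [558.5 174.2] 23.2 ztop 0.1334
jar 1 519 fixR [0.5599 0.1689] free [0.5641 0.1714 0.0179] encl [561.6 169.8] 23.8 ztop 0.135
jar None 1116 fixR [0.5597 0.1708] free [0.5594 0.1735 0.0196] encl [560.6 172.9] 25.4 ztop 0.1348
mill 0 298 fixR [ 0.4394 -0.0051] free [ 0.4387 -0.0039  0.0238] encl [436.4  -1.1] 24.6 ztop 0.1597
mill 1 192 fixR [ 0.4394 -0.0083] free [ 0.4409 -0.0072  0.0234] encl [443.   -5.3] 24.3 ztop 0.1593
mill None 490 fixR [ 0.4389 -0.006 ] free [ 0.4389 -0.006   0.0249] encl [440.3  -3.2] 27.7 ztop 0.1596
cap 0 734 fixR [0.4103 0.1458] free [0.4071 0.1505 0.0184] encl [408.1 147.5] 24.0 ztop 0.231
cap 1 457 fixR [0.4099 0.1431] free [0.4147 0.1457 0.0184] encl [412.4 145.6] 24.9 ztop 0.2332
cap None 1191 fixR [0.4097 0.145 ] free [0.4095 0.1485 0.02  ] encl [410.7 146.7] 26.4 ztop 0.2328
ram 0 142 fixR [0.5797 0.0269] free [0.5796 0.0264 0.0305] encl [579.9  25.7] 32.9 ztop 0.066
ram 1 122 fixR [0.5825 0.0229] free [0.5821 0.0228 0.0307] encl [580.9  23.3] 33.6 ztop 0.0691
ram None 240 fixR [0.5808 0.0
[... 615 characters left out ...]
0.1591] free [ 0.5501 -0.1589  0.04  ] encl [ 549.4 -162.1] 49.2 ztop 0.0214
narrow 0 109 fixR [ 0.3843 -0.2302] free [ 0.3841 -0.2299  0.0309] encl [ 384.5 -230.6] 33.5 ztop 0.0451
narrow 1 86 fixR [ 0.3868 -0.2332] free [ 0.3871 -0.2331  0.0312] encl [ 386.9 -233.2] 34.5 ztop 0.0482
narrow None 182 fixR [ 0.3853 -0.2315] free [ 0.3854 -0.2312  0.0311] encl [ 385.8 -231.6] 35.1 ztop 0.0474
obl 0 293 [ 465.1 -192.7] [86.8 94.7] 69.4457778930664 z 0.0592
obl 1 368 [ 468.1 -197.1] [89.6 92.1] 72.26264190673828 z 0.0618
obl None 661 [ 456.8 -202. ] [90.5 95.6] 33.756710052490234 z 0.0615
bottle 2588 (411.6249084472656, 148.89981079101562) (70.99028015136719, 53.728580474853516) 69.1498794555664
```

```bash
python3 -m inch '{"increments": [[0.65,-1,0,0.4,0],[0.65,-1,0,0.4,0],[0.65,-1,0,0.4,0],[0.65,-1,0,0.4,0],[0.65,-1,0,0.4,0],[0.65,-1,0,0.4,0],[0.65,-1,0,0.4,0],[0.65,-1,0,0.4,0],[0.65,-1,0,0.4,0],[0.65,-1,0,0.4,0],[0.65,-1,0,0.4,0],[0.65,-1,0,0.4,0],[0.65,-1,0,0.4,0],[0.65,-1,0,0.4,0],[0.65,-1,0,0.4,0],[0.65,-1,0,0.4,0],[0.65,-1,0,0.4,0],[0.65,-1,0,0.4,0],[0.65,-1,0,0.4,0],[0,0,0,0,0]]}'
```

```text
time: 1.82
tool_pos: [0.4753, 0.1738, 0.2312]
tool_rot: [0.0, -0.205, 0.979, -0.002]
ft_force: [-0.2, -0.5, 0.6]
opening: 1.001
grip_force: 0.0
```

```bash
cat > st.py <<'E'
from h import *
import sys
from scipy.spatial.transform import Rotation as R
s=arm.read_state(); q=s["tool_rot"]; M=R.from_quat([q[1],q[2],q[3],q[0]]).as_matrix()
p=s["tool_pos"]; print("t",s["time"],"tcp",p.round(4),"close ang",np.degrees(np.arctan2(M[1,1],M[0,1])).round(1),"q7",s["q"][6].round(2),"F",s["ft_force"].round(1),"open",round(s["opening"],3),"grip",round(s["grip_force"],1))
if len(sys.argv)>3: print("units",((np.array(sys.argv[1:4],float)-p)/.025).round(2))
E
python3 st.py .581 .025 .045
python3 - <<'E'
from m import *
for i,n in enumerate(("scene","side")):
    w=np.load(f"/tmp/{n}.npz")["W"].reshape(-1,3); P=near(w,.41,.1455,.06,.05,.15)
    (c,s,a)=cv2.minAreaRect((P[:,:2]*1000).astype(np.float32)); print(n,len(P),c,s,a)
    Q=P[:,:2]; 
    for k in range(0,180,5):
        d=np.array([np.cos(np.radians(k)),np.sin(np.radians(k))]); t=Q@d
        h,_=np.histogram(t,np.arange(t.min(),t.max(),.002)); 
        if h.max()>.38*len(t): print(k,h.max()/len(t),np.ptp(t))
E
```

```text
t 1.8167 tcp [0.4753 0.1738 0.2312] close ang 113.7 q7 1.53 F [-0.2 -0.5  0.6] open 1.001 grip 0.0
units [ 4.23 -5.95 -7.45]
scene 1620 (398.59637451171875, 157.57711791992188) (73.17817687988281, 30.067899703979492) 49.862876892089844
side 937 (426.8876037597656, 147.26611328125) (29.77075958251953, 73.78214263916016) 7.602621078491211
```

```bash
python3 -m inch '{"increments": [[0.8,-1,0,0,0],[0.8,-1,0,0,0],[0.8,-1,0,0,0],[0.8,-1,-0.4,0,0],[0.6,-1,-0.8,0,0],[0.43,-0.95,-1,0,0],[0,0,-1,0,0],[0,0,-1,0,0],[0,0,0,0,0]]}'; python3 st.py .581 .025 .045
python3 - <<'E'
from h import *
c=shot("wrist"); cv2.imwrite("pics/w1.png",c["image"])
E
```

```text
time: 2.57
tool_pos: [0.5753, 0.0305, 0.1218]
tool_rot: [-0.004, -0.207, 0.978, 0.0]
ft_force: [-1.0, -0.3, -0.6]
opening: 0.994
grip_force: 0.0
t 2.5667 tcp [0.5753 0.0305 0.1218] close ang 113.9 q7 1.86 F [-1.  -0.3 -0.6] open 0.994 grip 0.0
units [ 0.23 -0.22 -3.07]
```

View pics/w1.png

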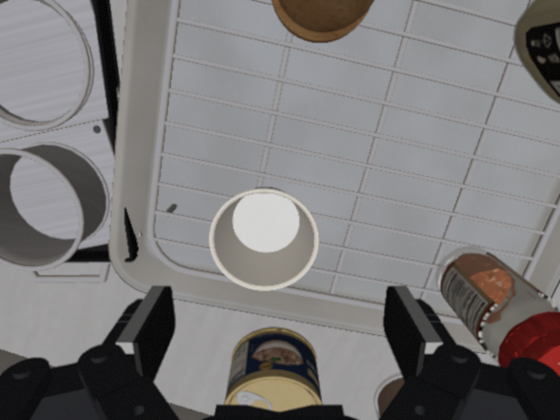

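The wrist view shows the ramekin rim centred at (264,238). The fingers are centred at column 280, so it sits slightly to their left, which agrees with the remaining offset.

```bash
python3 -m inch '{"increments": [[0.23,-0.22,-0.6,0,0],[0,0,-1,0,0],[0,0,-0.9,0,0],[0,0,-0.5,0,0],[0,0,0,0,0]]}'; python3 st.py .581 .025 .045
```

```text
time: 3.03
tool_pos: [0.5831, 0.0262, 0.0505]
tool_rot: [-0.001, -0.208, 0.978, 0.0]
ft_force: [-0.6, -0.0, 0.1]
opening: 1.002
grip_force: 0.0
t 3.0333 tcp [0.5831 0.0262 0.0505] close ang 114.0 q7 1.87 F [-0.6 -0.   0.1] open 1.002 grip 0.0
units [-0.08 -0.05 -0.22]
```

```bash
python3 -m inch '{"increments": [[-0.08,-0.05,-0.2,0,0],[0,0,0,0,0.5],[0,0,0,0,0.5],[0,0,0,0,0.5],[0,0,0,0,0.5],[0,0,0,0,0.5],[0,0,0,0,0.5]]}'; python3 st.py .549 -.1575 .1
```

```text
time: 3.62
tool_pos: [0.5826, 0.0243, 0.0485]
tool_rot: [0.001, -0.208, 0.978, -0.0]
ft_force: [-2.8, -1.0, 11.4]
opening: 0.711
grip_force: 62.0
t 3.6167 tcp [0.5826 0.0243 0.0485] close ang 114.0 q7 1.87 F [-2.8 -1.  11.4] open 0.711 grip 62.0
units [-1.35 -7.27  2.06]
```

```bash
python3 -m inch '{"increments": [[0,0,0.7,0,0.6],[0,0,0.8,0,0.6],[0,0,0.8,0,0.6],[-0.1,-0.8,0,0,0.6],[-0.2,-1,0,0,0.6],[-0.2,-1,0,0,0.6],[-0.2,-1,0,0,0.6],[-0.2,-1,0,0,0.6],[-0.2,-1,0,0,0.6],[-0.2,-1,0,0,0.6],[-0.05,-0.47,0,0,0.6],[0,0,0,0,0.6],[0,0,0,0,0.6]]}'; python3 st.py .549 -.1575 .1
python3 - <<'E'
from h import *
c=shot("side"); cv2.imwrite("pics/s1.png",c["image"][90:290,120:400].repeat(2,0).repeat(2,1))
c=shot("wrist"); cv2.imwrite("pics/w2.png",c["image"])
E
```

```text
time: 4.7
tool_pos: [0.5484, -0.1574, 0.1044]
tool_rot: [0.001, -0.207, 0.978, 0.0]
ft_force: [0.3, -0.1, -0.0]
opening: 0.705
grip_force: 65.0
t 4.7 tcp [ 0.5484 -0.1574  0.1044] close ang 113.9 q7 2.18 F [ 0.3 -0.1 -0. ] open 0.705 grip 65.0
units [ 0.02 -0.   -0.18]
```

View pics/s1.png

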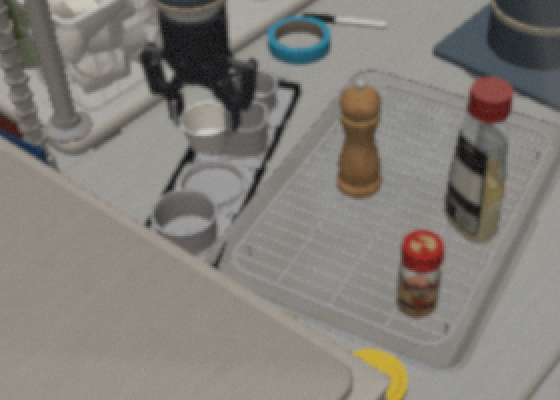

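The ramekin hangs upright in the fingers at crop pixel (205,125), above the row. I lower it now.

```bash
python3 -m inch '{"increments": [[0.02,0,-0.8,0,0.6],[0,0,-0.8,0,0.6],[0,0,-0.7,0,0.6],[0,0,-0.4,0,0.6],[0,0,-0.1,0,0.6],[0,0,-0.08,0,0.6],[0,0,0,0,0.6]]}'; python3 st.py .549 -.1575 .031
python3 - <<'E'
from m import *
W,T=world()
for t in(0,1):
    P=near(W[T==t],.549,-.1575,.036,.03,.06); print(len(P),np.percentile(P[:,2],[50,90,98]) if len(P) else 0)
E
```

```text
time: 5.38
tool_pos: [0.549, -0.1569, 0.0321]
tool_rot: [0.0, -0.208, 0.978, -0.0]
ft_force: [0.6, 0.1, -1.2]
opening: 0.71
grip_force: 65.0
t 5.3833 tcp [ 0.549  -0.1569  0.0321] close ang 114.0 q7 2.18 F [ 0.6  0.1 -1.2] open 0.71 grip 65.0
units [-0.   -0.02 -0.05]
38 [0.0474717  0.04947445 0.05777271]
302 [0.04309038 0.05166434 0.05699646]
```

Near contact: lower 2 mm more, release, then rise and look.

```bash
python3 -m inch '{"increments": [[0,0,-0.08,0,0.6],[0,0,0,0,0.6],[0,0,0,0,0.2],[0,0,0,0,0],[0,0,0,0,0],[0,0,0,0,0],[0,0,0.5,0,0],[0,0,0.8,0,0],[0,0,1,0,0],[0,0,1,0,0],[0,0,1,0,0],[0,0,0.7,0,0],[0,0.4,0.3,0,0],[0,0.8,0,0,0],[0,1,0,0,0],[0,1,0,0,0],[0,0,0,0,0]]}'; python3 st.py .439 -.006 .19
python3 - <<'E'
from m import *
W,T=world()
for t in(0,1):
    P=near(W[T==t],.549,-.1575,.045,.043,.07)
    if len(P)>8: print(t,len(P),np.percentile(P[:,2],95),circ(P,.032))
E
```

```text
time: 6.9
tool_pos: [0.5484, -0.0705, 0.1616]
tool_rot: [-0.0, -0.211, 0.977, 0.002]
ft_force: [-0.9, 0.1, 0.8]
opening: 1.0
grip_force: 0.0
t 6.9 tcp [ 0.5484 -0.0705  0.1616] close ang 114.4 q7 2.04 F [-0.9  0.1  0.8] open 1.0 grip 0.0
units [-4.38  2.58  1.14]
0 33 0.04648325486062725 [ 0.54466126 -0.15605556]
1 112 0.050011322469207274 [ 0.54873625 -0.15837665]
```

```bash
python3 -m inch '{"increments": [[-0.3,0,1,0,0],[-0.7,0.3,1,0,0],[-1,0.6,0,0,0],[-1,0.6,0,0,0],[-1,0.7,0,0,0],[-0.38,0.38,0,0,0],[0,0,0,0,0],[0,0,0,0,0]]}'; python3 st.py .439 -.006 .137
python3 - <<'E'
from m import *
c=shot("wrist");W=pts(c).reshape(-1,3);W=W[~np.isnan(W[:,0])]
P=near(W,.439,-.006,.04,.14,.2);print(len(P)); 
for a,b in((.135,.15),(.15,.162),(.162,.2)):
  Q=near(W,.439,-.006,.04,a,b); print(len(Q), circ(Q,.025) if len(Q)>8 else 0, Q.mean(0))
E
```

```text
time: 7.67
tool_pos: [0.4394, -0.0131, 0.2124]
tool_rot: [0.0, -0.208, 0.978, -0.0]
ft_force: [1.3, -0.1, -0.4]
opening: 1.001
grip_force: 0.0
t 7.6667 tcp [ 0.4394 -0.0131  0.2124] close ang 114.0 q7 1.9 F [ 1.3 -0.1 -0.4] open 1.001 grip 0.0
units [-0.01  0.28 -3.02]
5882
398 [ 0.39908374 -0.02477621] [ 0.42098823 -0.01430622  0.14020063]
526 [ 0.43945456 -0.00568784] [ 0.42293383 -0.01549718  0.15885325]
5099 [ 4.49645378e-01 -4.08314953e-04] [ 0.43451224 -0.00826515  0.17211741]
```

Wrist view confirms the mill at (0.4395,-0.0057). Go down.

```bash
python3 -m inch '{"increments": [[0,0.28,-0.4,0,0],[0,0,-0.8,0,0],[0,0,-0.9,0,0],[0,0,-0.7,0,0],[0,0,-0.25,0,0],[0,0,0,0,0],[0,0,0,0,0.7],[0,0,0,0,0.7],[0,0,0,0,0.7],[0,0,0,0,0.7],[0,0,0,0,0.7],[0,0,0,0,0.7],[0,0,0,0,0.7]]}'; python3 st.py .6313 -.120 .19
```

```text
time: 8.8
tool_pos: [0.4401, -0.0058, 0.1375]
tool_rot: [0.001, -0.208, 0.978, -0.0]
ft_force: [-1.5, 0.6, 10.5]
opening: 0.548
grip_force: 59.6
t 8.8 tcp [ 0.4401 -0.0058  0.1375] close ang 114.0 q7 1.87 F [-1.5  0.6 10.5] open 0.548 grip 59.6
units [ 7.65 -4.57  2.1 ]
```

```bash
python3 -m inch '{"increments": [[0,0,0.6,0,0.8],[0,0,0.8,0,0.8],[0.5,-0.3,0.6,0,0.8],[1,-0.6,0,0,0.8],[1,-0.6,0,0,0.8],[1,-0.6,0,0,0.8],[1,-0.6,0,0,0.8],[1,-0.6,0,0,0.8],[1,-0.6,0,0,0.8],[0.8,-0.5,0,0,0.8],[0.35,-0.17,0,0,0.8],[0,0,0,0,0.8],[0,0,0,0,0.8]]}'; python3 st.py .6313 -.120 .12
python3 - <<'E'
from m import *
D={}
for n in("scene","side"):
    c=shot(n);W=pts(c);cv2.imwrite(f"pics/{n}2.png",c["image"]);W=W.reshape(-1,3);W=W[~np.isnan(W[:,0])]
    P=near(W,.6313,-.12,.05,.02,.2)
    for a in np.arange(.07,.17,.02):
        Q=near(P,.6313,-.12,.045,a,a+.02); print(n,a.round(2),len(Q),circ(Q,.026).round(4) if len(Q)>8 else 0)
E
```

```text
time: 9.88
tool_pos: [0.6301, -0.1201, 0.186]
tool_rot: [-0.0, -0.208, 0.978, 0.0]
ft_force: [-0.4, 1.1, -1.4]
opening: 0.546
grip_force: 61.8
t 9.8833 tcp [ 0.6301 -0.1201  0.186 ] close ang 114.0 q7 2.1 F [-0.4  1.1 -1.4] open 0.546 grip 61.8
units [ 0.05  0.   -2.64]
scene 0.07 136 [ 0.628  -0.1136]
scene 0.09 144 [ 0.6291 -0.1158]
scene 0.11 168 [ 0.6301 -0.1176]
scene 0.13 147 [ 0.6338 -0.1223]
scene 0.15 112 [ 0.6337 -0.1239]
side 0.07 100 [ 0.6323 -0.116 ]
side 0.09 163 [ 0.63   -0.1184]
side 0.11 189 [ 0.6295 -0.12  ]
side 0.13 163 [ 0.6258 -0.1244]
side 0.15 107 [ 0.625  -0.1261]
```

View pics/scene2.png

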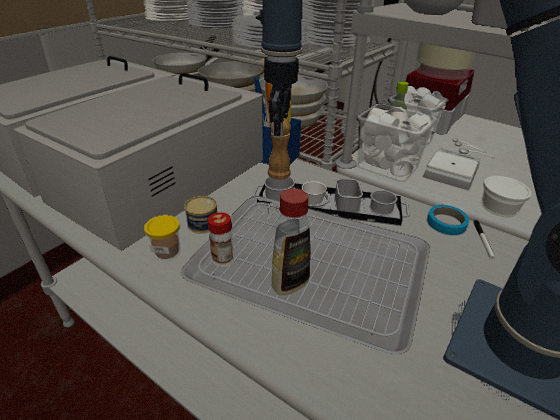

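The mill hangs nearly upright at (281,150), right over the wide sleeve at (280,187), and the ramekin is in its collar at (314,190). Lower it.

```bash
python3 -m inch '{"increments": [[0.04,-0.04,-0.6,0,0.8],[0,0,-0.6,0,0.8],[0,0,-0.6,0,0.8],[0,0,-0.4,0,0.8],[0,0,-0.25,0,0.8],[0,0,-0.1,0,0.8],[0,0,0,0,0.8]]}'; python3 st.py .6313 -.120 .12
```

```text
time: 10.57
tool_pos: [0.6311, -0.1209, 0.1222]
tool_rot: [-0.0, -0.208, 0.978, 0.0]
ft_force: [-0.5, -0.5, -0.8]
opening: 0.54
grip_force: 61.8
t 10.5667 tcp [ 0.6311 -0.1209  0.1222] close ang 114.0 q7 2.1 F [-0.5 -0.5 -0.8] open 0.54 grip 61.8
units [ 0.01  0.04 -0.09]
```

```bash
python3 -m inch '{"increments": [[0,0,-0.08,0,0.8],[0,0,-0.05,0,0.8],[0,0,0,0,0.8],[0,0,0,0,0.8]]}'; python3 st.py .6313 -.120 .12
```

```text
time: 10.9
tool_pos: [0.6315, -0.1212, 0.1194]
tool_rot: [0.0, -0.208, 0.978, -0.0]
ft_force: [-0.2, -0.8, -0.7]
opening: 0.546
grip_force: 61.8
t 10.9 tcp [ 0.6315 -0.1212  0.1194] close ang 114.0 q7 2.1 F [-0.2 -0.8 -0.7] open 0.546 grip 61.8
units [-0.01  0.05  0.03]
```

```bash
python3 -m inch '{"increments": [[0,0,-0.06,0,0.8],[0,0,-0.06,0,0.8],[0,0,0,0,0.8]]}'; python3 -m inch '{"increments": [[0,0,-0.05,0,0.8],[0,0,0,0,0.8]]}'
```

```text
time: 11.15
tool_pos: [0.6327, -0.1211, 0.1185]
tool_rot: [0.002, -0.208, 0.978, -0.0]
ft_force: [-3.6, 1.2, 15.4]
opening: 0.543
grip_force: 63.3
time: 11.32
tool_pos: [0.6331, -0.121, 0.1184]
tool_rot: [0.003, -0.208, 0.978, -0.001]
ft_force: [-5.8, 2.1, 26.1]
opening: 0.548
grip_force: 64.2
```

```bash
python3 -m inch '{"increments": [[0,0,0.08,0,0.8],[0,0,0,0,0.3],[0,0,0,0,0],[0,0,0,0,0],[0,0,0,0,0],[0,0,0,0,0],[0,0,0.5,0,0],[0,0,0.8,0,0],[0,0,1,0,0],[0,0,1,0,0],[-0.1,0.5,0.2,0,0],[-0.25,1,0,0,0],[-0.25,1,0,0,0],[-0.25,1,0,0,0],[-0.25,1,0,0,0],[-0.25,1,0,0,0],[-0.25,1,0,0,0],[-0.25,1,0,0,0],[-0.25,1,0,0,0],[-0.25,1,0,0,0]]}'; python3 -m inch '{"increments": [[-0.25,1,0,0,0],[-0.25,1,0,0,0],[0,0,0,0,0],[0,0,0,0,0]]}'; python3 st.py .56 .171 .107
python3 - <<'E'
from m import *
c=shot("wrist");W=pts(c).reshape(-1,3);W=W[~np.isnan(W[:,0])]
P=near(W,.56,.171,.035,.12,.2);print("jar",len(P),circ(P,.0225),cv2.minEnclosingCircle((P[:,:2]*1000).astype(np.float32)))
W,T=world(); 
for t in(0,1):
  w=W[T==t]; 
  P=near(w,.6313,-.12,.04,.125,.15); print("mill",t,len(P),circ(P,.025),np.percentile(near(w,.6313,-.12,.04,.1,.2)[:,2],99.5))
  P=near(w,.6313,-.12,.04,.075,.105); print("  low",circ(P,.025))
E
```

```text
time: 12.98
tool_pos: [0.5718, 0.1178, 0.2039]
tool_rot: [-0.0, -0.208, 0.978, 0.0]
ft_force: [0.6, 0.2, -0.4]
opening: 0.999
grip_force: 0.0
time: 13.32
tool_pos: [0.5592, 0.1685, 0.2039]
tool_rot: [-0.0, -0.21, 0.978, 0.0]
ft_force: [-0.8, -0.0, -0.6]
opening: 0.995
grip_force: 0.0
t 13.3167 tcp [0.5592 0.1685 0.2039] close ang 114.2 q7 1.6 F [-0.8 -0.  -0.6] open 0.995 grip 0.0
units [ 0.03  0.1  -3.87]
jar 3977 [0.56237441 0.17077212] ((558.6483154296875, 170.27392578125), 22.80579376220703)
mill 0 198 [ 0.6068771  -0.08582922] 0.1661980053312712
  low [ 0.63494562 -0.12350759]
mill 1 206 [ 0.63139002 -0.12390712] 0.168159137983627
  low [ 0.62888403 -0.12668479]
```

```bash
python3 -m inch '{"increments": [[0.03,0.08,-0.5,0,0],[0,0,-0.9,0,0],[0,0,-0.9,0,0],[0,0,-0.9,0,0],[0,0,-0.5,0,0],[0,0,-0.17,0,0],[0,0,0,0,0],[0,0,0,0,0.8],[0,0,0,0,0.8],[0,0,0,0,0.8],[0,0,0,0,0.8],[0,0,0,0,0.8],[0,0,0,0,0.8],[0,0,0,0,0.8]]}'; python3 st.py .3855 -.2315 .2
```

```text
time: 14.63
tool_pos: [0.5616, 0.1687, 0.1089]
tool_rot: [0.001, -0.208, 0.978, 0.0]
ft_force: [-0.6, -0.1, 6.2]
opening: 0.5
grip_force: 60.1
t 14.6333 tcp [0.5616 0.1687 0.1089] close ang 114.0 q7 1.59 F [-0.6 -0.1  6.2] open 0.5 grip 60.1
units [ -7.05 -16.01   3.64]
```

```bash
python3 -m inch '{"increments": [[0,0,0.7,0,0.8],[0,0,0.9,0,0.8],[0,-0.4,0.8,0,0.8],[-0.3,-0.8,0,0,0.8],[-0.45,-1,0,0,0.8],[-0.45,-1,0,0,0.8],[-0.45,-1,0,0,0.8],[-0.45,-1,0,0,0.8],[-0.45,-1,0,0,0.8],[-0.45,-1,0,0,0.8],[-0.45,-1,0,0,0.8],[-0.45,-1,0,0,0.8],[-0.45,-1,0,0,0.8],[-0.45,-1,0,0,0.8],[-0.45,-1,0,0,0.8],[-0.45,-1,0,0,0.8],[-0.5,-1,0,0,0.8],[-0.5,-1,0,0,0.8],[-0.3,-0.6,0,0,0.8],[0,0,0,0,0.8]]}'; python3 st.py .3855 -.2315 .2
```

```text
time: 16.3
tool_pos: [0.3838, -0.2301, 0.1681]
tool_rot: [-0.0, -0.205, 0.979, -0.001]
ft_force: [0.0, 0.2, -1.1]
opening: 0.502
grip_force: 61.2
t 16.3 tcp [ 0.3838 -0.2301  0.1681] close ang 113.7 q7 2.43 F [ 0.   0.2 -1.1] open 0.502 grip 61.2
units [ 0.07 -0.06  1.28]
```

```bash
python3 -m inch '{"increments": [[0.07,-0.06,-0.5,0,0.8],[0,0,-0.7,0,0.8],[0,0,-0.7,0,0.8],[0,0,-0.6,0,0.8],[0,0,-0.3,0,0.8],[0,0,-0.15,0,0.8],[0,0,0,0,0.8]]}'; python3 st.py .3855 -.2315 .092
```

```text
time: 16.88
tool_pos: [0.3878, -0.2281, 0.0936]
tool_rot: [-0.0, -0.208, 0.978, -0.0]
ft_force: [0.0, -2.7, -3.2]
opening: 0.499
grip_force: 61.2
t 16.8833 tcp [ 0.3878 -0.2281  0.0936] close ang 114.0 q7 2.43 F [ 0.  -2.7 -3.2] open 0.499 grip 61.2
units [-0.09 -0.14 -0.06]
```

```bash
python3 -m inch '{"increments": [[0,0,-0.05,0,0.8],[0,0,0,0,0.8]]}';  python3 - <<'E'
from m import *
W,T=world()
for t in(0,1):
  P=near(W[T==t],.3855,-.2315,.04,.05,.085); print(t,len(P),circ(P,.0215) if len(P)>8 else 0)
E
```

```text
time: 17.05
tool_pos: [0.3879, -0.2281, 0.093]
tool_rot: [0.0, -0.208, 0.978, -0.0]
ft_force: [-0.1, -2.6, -3.1]
opening: 0.498
grip_force: 61.4
0 228 [ 0.38630746 -0.22418748]
1 179 [ 0.38877074 -0.22776174]
```

```bash
python3 -m inch '{"increments": [[-0.08,-0.15,0,0,0.8],[0,0,0,0,0.8]]}';  python3 -m inch '{"increments": [[0,0,-0.07,0,0.8],[0,0,0,0,0.8]]}'; python3 -m inch '{"increments": [[0,0,-0.04,0,0.8],[0,0,0,0,0.8]]}'
```

```text
time: 17.32
tool_pos: [0.3852, -0.2321, 0.0928]
tool_rot: [-0.0, -0.208, 0.978, 0.0]
ft_force: [-0.2, -0.1, -2.1]
opening: 0.501
grip_force: 61.5
time: 17.48
tool_pos: [0.3854, -0.2317, 0.0906]
tool_rot: [-0.0, -0.208, 0.978, 0.0]
ft_force: [0.4, 0.1, -1.7]
opening: 0.502
grip_force: 61.5
time: 17.65
tool_pos: [0.3856, -0.2317, 0.0897]
tool_rot: [-0.0, -0.208, 0.978, 0.0]
ft_force: [-0.3, 0.1, -0.5]
opening: 0.501
grip_force: 61.6
```

```bash
python3 -m inch '{"increments": [[0,0,-0.04,0,0.8],[0,0,0,0,0.3],[0,0,0,0,0],[0,0,0,0,0],[0,0,0,0,0],[0,0,0,0,0],[0,0,0.5,0,0],[0,0,0.8,0,0],[0,0,1,0,0],[0,0,1,0,0],[0,0,1,0,0],[0,0,1,0,0],[0,0,1,0,0],[0.4,0.2,0.3,0,0],[0.6,0.5,0,-0.5,0],[0.6,0.8,0,-1,0],[0.6,1,0,-1,0],[0.6,1,0,-1,0],[0.2,1,0,-1,0],[0,1,0,-1,0]]}'; python3 st.py .41 .1455 .25
```

```text
time: 19.32
tool_pos: [0.4617, -0.0929, 0.2535]
tool_rot: [0.0, 0.033, 0.999, 0.0]
ft_force: [-0.2, -0.3, 0.6]
opening: 0.997
grip_force: 0.0
t 19.3167 tcp [ 0.4617 -0.0929  0.2535] close ang 86.3 q7 1.62 F [-0.2 -0.3  0.6] open 0.997 grip 0.0
units [-2.07  9.54 -0.14]
```

```bash
python3 -m inch '{"increments": [[0,1,0,-1,0],[0,1,0,-1,0],[0,1,0,-1,0],[-0.1,1,0,-0.4,0],[-0.3,1,0,0,0],[-0.3,1,0,0,0],[-0.2,0.5,0.6,0,0],[0,0,0.6,0,0],[0,0,0,0,0]]}'; python3 st.py .41 .1455 .2
python3 - <<'E'
from m import *
c=shot("wrist");cv2.imwrite("pics/w3.png",c["image"]);W=pts(c).reshape(-1,3);W=W[~np.isnan(W[:,0])]
P=near(W,.41,.1455,.035,.215,.25);print("cap",len(P),circ(P,.0235),np.median(P[:,2]),cv2.minEnclosingCircle((P[:,:2]*1000).astype(np.float32)))
W,T=world()
for t in(0,1):
  P=near(W[T==t],.3855,-.2315,.035,.095,.14); print("jar",t,len(P),circ(P,.0225),P[:,2].max())
E
```

```text
time: 20.07
tool_pos: [0.4388, 0.0694, 0.2859]
tool_rot: [0.001, 0.177, 0.984, 0.001]
ft_force: [0.7, 0.1, -0.5]
opening: 0.997
grip_force: 0.0
t 20.0667 tcp [0.4388 0.0694 0.2859] close ang 69.6 q7 0.95 F [ 0.7  0.1 -0.5] open 0.997 grip 0.0
units [-1.15  3.05 -3.44]
cap 5932 [0.41666913 0.13940612] 0.23175996551202577 ((409.54339599609375, 144.1909637451172), 23.256555557250977)
jar 0 253 [ 0.38502764 -0.22786341] 0.11560699738630967
jar 1 216 [ 0.38436504 -0.2311733 ] 0.11840012946164605
```

View pics/w3.png

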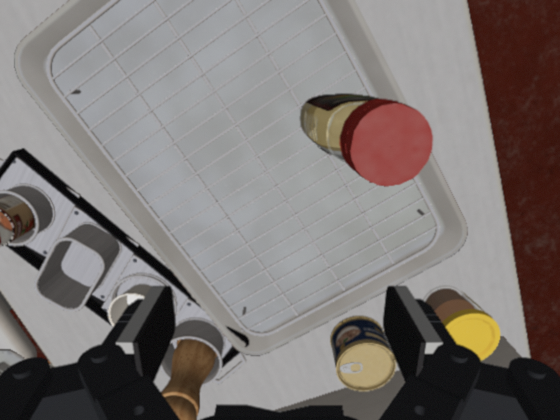

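The cap is at (388,142) and the four other inserts are seen at lower left, filled with the mill (190,375) and jar (20,215). Next: the bottle's yaw from body points seen by all three cameras.

```bash
python3 - <<'E'
from m import *
L=[]
for n in("scene","side","wrist"):
    c=shot(n);w=pts(c).reshape(-1,3)
    w=w[~np.isnan(w[:,0])]
    if n!="wrist": w=w+np.array([.0013,-.0018,0])*(1 if n=="scene" else -1)
    P=near(w,.41,.145,.05,.05,.17); L.append(P); print(n,len(P))
P=np.vstack(L)[:,:2]
G,xe,ye=np.histogram2d(P[:,0],P[:,1],bins=[np.arange(.34,.48,.002),np.arange(.07,.22,.002)])
i,j=np.nonzero(G>=4); Q=np.c_[xe[i],ye[j]]+.001
(c,s,a)=cv2.minAreaRect((Q*1000).astype(np.float32)); print(c,s,a)
I=np.clip(G*20,0,255).astype(np.uint8)[::-1,::-1]; cv2.imwrite("pics/b.png",cv2.resize(I,None,fx=7,fy=7,interpolation=0))
x0=np.r_[.41,.145,np.radians(69)]
def f(p,e=4):
    d=Q-p[:2];c,s=np.cos(p[2]),np.sin(p[2]);l=d@[c,s];w=d@[-s,c]
    r=((abs(l)/.0375)**e+(abs(w)/.021)**e)**(1/e); return (r-1)*.028
for a0 in(30,50,69,90,110):
    x0[2]=np.radians(a0); r=least_squares(f,x0,loss="soft_l1",f_scale=.003); print(a0,r.x[:2].round(4),np.degrees(r.x[2]).round(1),r.cost)
E
```

```text
scene 1980
side 1143
wrist 1700
(409.70001220703125, 145.10000610351562) (79.05693817138672, 49.33153533935547) 71.56505584716797
30 [0.4098 0.1444] 71.6 0.0013143792337930314
50 [0.4098 0.1444] 71.6 0.0013143792336936708
69 [0.4098 0.1444] 71.6 0.0013143792321521895
90 [0.4098 0.1444] 71.6 0.0013143792318985525
110 [0.4098 0.1444] 71.6 0.0013143792319261635
```

View pics/b.png

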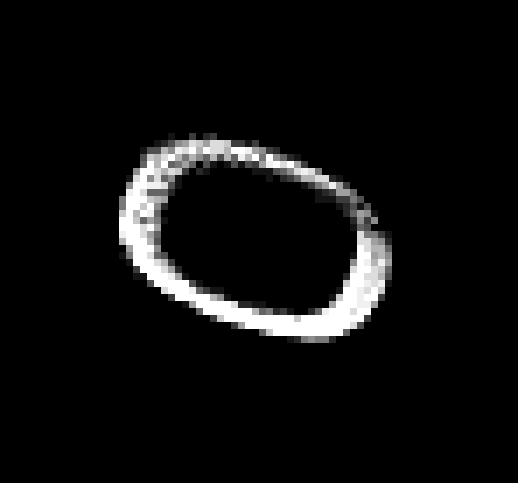

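The plan outline is an ellipse-like ring with its long axis at 71.6°, centred on (0.410,0.1446), which matches the given 78 x 42 section. Pick it at TCP z 0.201.

```bash
python3 st.py .4098 .1446 .201; python3 -m inch '{"increments": [[-0.4,1,0,0,0],[-0.4,1,0,0,0],[-0.35,0.95,0,0,0],[0,0,0,0,0],[0,0,0,0,0]]}'; python3 st.py .4098 .1446 .201
```

```text
t 20.3667 tcp [0.4378 0.0676 0.2831] close ang 69.4 q7 0.95 F [ 0.7 -1.   0.1] open 1.002 grip 0.0
units [-1.12  3.08 -3.28]
time: 20.78
tool_pos: [0.4089, 0.1426, 0.2834]
tool_rot: [-0.0, 0.177, 0.984, -0.0]
ft_force: [0.5, -0.8, 0.1]
opening: 0.999
grip_force: 0.0
t 20.7833 tcp [0.4089 0.1426 0.2834] close ang 69.6 q7 0.76 F [ 0.5 -0.8  0.1] open 0.999 grip 0.0
units [ 0.04  0.08 -3.29]
```

```bash
python3 -m inch '{"increments": [[0.04,0.08,-0.5,0,0],[0,0,-0.9,0,0],[0,0,-0.9,0,0],[0,0,-0.7,0,0],[0,0,-0.27,0,0],[0,0,0,0,0],[0,0,0,0,0.8],[0,0,0,0,0.8],[0,0,0,0,0.8],[0,0,0,0,0.8],[0,0,0,0,0.8],[0,0,0,0,0.8],[0,0,0,0,0.8],[0,0,0,0,0.8]]}'; python3 st.py .467 -.1945 .26
python3 - <<'E'
from m import *
# sleeve: rim points of oblong, both cams corrected
L=[]
for n,k in(("scene",1),("side",-1)):
    w=np.load(f"/tmp/{n}.npz")["W"].reshape(-1,3)+np.array([.0013,-.0018,.0012])*k
    L.append(near(w,.467,-.1945,.055,.056,.07))
P=np.vstack(L)[:,:2]
print(len(P),cv2.minAreaRect((P*1000).astype(np.float32)))
def f(p,e=6):
    d=P-p[:2];c,s=np.cos(p[2]),np.sin(p[2]);l=d@[c,s];w=d@[-s,c]
    return (((abs(l)/.043)**e+(abs(w)/.028)**e)**(1/e)-1)*.035
r=least_squares(f,[.467,-.1945,np.radians(114)],loss="soft_l1",f_scale=.002).x;print(r[:2],np.degrees(r[2]))
E
```

```text
time: 21.95
tool_pos: [0.411, 0.1441, 0.2032]
tool_rot: [0.001, 0.178, 0.984, 0.001]
ft_force: [-1.2, -1.0, 6.9]
opening: 0.534
grip_force: 60.8
t 21.95 tcp [0.411  0.1441 0.2032] close ang 69.5 q7 0.74 F [-1.2 -1.   6.9] open 0.534 grip 60.8
units [  2.24 -13.54   2.27]
216 ((467.5922546386719, -194.479248046875), (64.17774200439453, 91.45999145507812), 34.30851364135742)
[ 0.46759885 -0.19427864] 125.10127312210984
```

The sleeve rim is turned: its long axis is at about 124.7°, centre (0.4676,-0.1943). The bottle's turn is therefore +53° (10.6 units).

```bash
python3 -m inch '{"increments": [[0,0,0.6,0,0.8],[0,0,0.8,0,0.8],[0,0,0.8,0,0.8],[0.3,-0.5,0.4,0,0.8],[0.4,-0.8,0,0.5,0.8],[0.4,-1,0,0.8,0.8],[0.3,-1,0,0.9,0.8],[0.2,-1,0,0.9,0.8],[0.1,-1,0,0.9,0.8],[0.1,-1,0,0.9,0.8],[0.1,-1,0,0.9,0.8],[0.1,-1,0,0.9,0.8],[0.1,-1,0,0.9,0.8],[0.1,-1,0,0.9,0.8],[0.06,-1,0,0.9,0.8],[0,-1,0,0.9,0.8],[0,-0.8,0,0.7,0.8],[0,-0.44,0,0.4,0.8],[0,0,0,0,0.8],[0,0,0,0,0.8]]}'; python3 st.py .4676 -.1943 .26
cat > bot.py <<'E'
from m import *
L=[]
for n,k in(("scene",1),("side",-1)):
    c=shot(n);w=pts(c).reshape(-1,3);w=w[~np.isnan(w[:,0])]+np.array([.0013,-.0018,.0012])*k
    L.append(near(w,.4676,-.1943,.055,.1,.2)); print(n,len(L[-1]))
for a,b in((.1,.15),(.15,.2),(.1,.2)):
    Q=np.vstack(L); Q=Q[(Q[:,2]>a)&(Q[:,2]<b)][:,:2]
    def f(p,e=4):
        d=Q-p[:2];c,s=np.cos(p[2]),np.sin(p[2]);l=d@[c,s];w=d@[-s,c]
        return (((abs(l)/.0375)**e+(abs(w)/.021)**e)**(1/e)-1)*.028
    r=least_squares(f,[.4676,-.1943,np.radians(124)],loss="soft_l1",f_scale=.003);print(a,r.x[:2].round(4),np.degrees(r.x[2]).round(1))
E
python3 bot.py
```

```text
time: 23.62
tool_pos: [0.4666, -0.1948, 0.2672]
tool_rot: [0.0, -0.312, 0.95, 0.0]
ft_force: [0.4, 0.4, -2.2]
opening: 0.529
grip_force: 62.4
t 23.6167 tcp [ 0.4666 -0.1948  0.2672] close ang 126.3 q7 2.5 F [ 0.4  0.4 -2.2] open 0.529 grip 62.4
units [ 0.04  0.02 -0.29]
scene 848
side 982
0.1 [ 0.4676 -0.1949] 127.6
0.15 [ 0.4692 -0.1975] 125.7
0.1 [ 0.4684 -0.1962] 126.7
```

```bash
python3 -m inch '{"increments": [[0,0,0,-0.5,0.8],[0,0,-0.5,0,0.8],[0,0,-0.5,0,0.8],[0,0,-0.4,0,0.8],[0,0,-0.3,0,0.8],[0,0,0,0,0.8]]}'; python3 -m inch '{"increments": [[0,0,-0.3,0,0.8],[0,0,-0.3,0,0.8],[0,0,0,0,0.8]]}'; python3 st.py .4676 -.1943 .186
```

```text
time: 24.22
tool_pos: [0.4663, -0.1933, 0.2234]
tool_rot: [-0.001, -0.293, 0.956, 0.001]
ft_force: [-0.4, 0.6, -1.9]
opening: 0.528
grip_force: 62.5
time: 24.47
tool_pos: [0.4664, -0.1942, 0.2084]
tool_rot: [-0.001, -0.292, 0.956, 0.0]
ft_force: [-0.6, 0.2, -2.1]
opening: 0.532
grip_force: 62.4
t 24.4667 tcp [ 0.4664 -0.1942  0.2084] close ang 124.0 q7 2.46 F [-0.6  0.2 -2.1] open 0.532 grip 62.4
units [ 0.05 -0.   -0.9 ]
```

Inside the sleeve with no side force. Go on.

```bash
python3 -m inch '{"increments": [[0.03,0,-0.3,0,0.8],[0,0,-0.3,0,0.8],[0,0,-0.2,0,0.8],[0,0,0,0,0.8]]}'; python3 -m inch '{"increments": [[0,0,-0.06,0,0.8],[0,0,-0.06,0,0.8],[0,0,0,0,0.8]]}';python3 st.py .4676 -.1943 .186
```

```text
time: 24.8
tool_pos: [0.4669, -0.1944, 0.1883]
tool_rot: [-0.001, -0.292, 0.956, 0.001]
ft_force: [-0.4, -1.1, -2.2]
opening: 0.529
grip_force: 62.4
time: 25.05
tool_pos: [0.4676, -0.1946, 0.1864]
tool_rot: [-0.0, -0.292, 0.956, 0.0]
ft_force: [0.1, 0.1, -2.2]
opening: 0.53
grip_force: 62.4
t 25.05 tcp [ 0.4676 -0.1946  0.1864] close ang 124.0 q7 2.45 F [ 0.1  0.1 -2.2] open 0.53 grip 62.4
units [ 0.    0.01 -0.02]
```

```bash
python3 -m inch '{"increments": [[0,0,-0.06,0,0.8],[0,0,0,0,0.8]]}'; python3 -m inch '{"increments": [[0,0,-0.05,0,0.8],[0,0,0,0,0.8]]}'
```

```text
time: 25.22
tool_pos: [0.4676, -0.1946, 0.185]
tool_rot: [0.0, -0.292, 0.956, -0.0]
ft_force: [-0.4, 0.8, -2.8]
opening: 0.529
grip_force: 62.4
time: 25.38
tool_pos: [0.4679, -0.1947, 0.1842]
tool_rot: [0.0, -0.292, 0.956, -0.0]
ft_force: [-0.8, -0.0, 3.2]
opening: 0.532
grip_force: 62.9
```

Bottom contact. Release, retreat, and check everything.

```bash
python3 -m inch '{"increments": [[0,0,0,0,0.8],[0,0,0,0,0.3],[0,0,0,0,0],[0,0,0,0,0],[0,0,0,0,0],[0,0,0,0,0],[0,0,0.4,0,0],[0,0,0.8,0,0],[0,0,1,0,0],[0,0,1,0,0],[0,0,0.8,0,0],[0.1,0.8,0,0,0],[0.1,1,0,0,0],[0.1,1,0,0,0],[0.1,1,0,0,0],[0,1,0,0,0],[0,1,0,0,0],[0,1,0,0,0],[0,0,0,0,0],[0,0,0,0,0]]}'; python3 bot.py
python3 - <<'E'
from m import *
L=[]
for n,k in(("scene",1),("side",-1)):
    c=shot(n);cv2.imwrite(f"pics/{n}9.png",c["image"]);w=pts(c).reshape(-1,3);L.append(w[~np.isnan(w[:,0])]+np.array([.0013,-.0018,.0012])*k)
W=np.vstack(L)
for k,x,y,a,b,R,h in(("cap",.4676,-.1943,.195,.23,.0235,.204),("mill",.6313,-.12,.13,.15,.025,.16),("jar",.3855,-.2315,.096,.13,.0225,.106),("ram",.549,-.1575,.045,.07,.032,.04)):
    P=near(W,x,y,.04,a,b); z=np.percentile(near(W,x,y,.04,a,.24)[:,2],97); print(k,len(P),circ(P,R).round(4),"target",x,y,"base z",(z-h).round(4))
E
```

```text
time: 27.05
tool_pos: [0.4776, -0.0233, 0.2838]
tool_rot: [0.0, -0.294, 0.956, 0.0]
ft_force: [-0.5, -0.0, -0.7]
opening: 1.0
grip_force: 0.0
scene 771
side 792
0.1 [ 0.4705 -0.2017] 120.3
0.15 [ 0.4677 -0.2111] 94.8
0.1 [ 0.4711 -0.2058] 114.9
cap 507 [ 0.4671 -0.1972] target 0.4676 -0.1943 base z 0.0096
mill 361 [ 0.6316 -0.1232] target 0.6313 -0.12 base z 0.006
jar 398 [ 0.3866 -0.2302] target 0.3855 -0.2315 base z 0.0098
ram 112 [ 0.5477 -0.1568] target 0.549 -0.1575 base z 0.0093
```

View pics/side9.png

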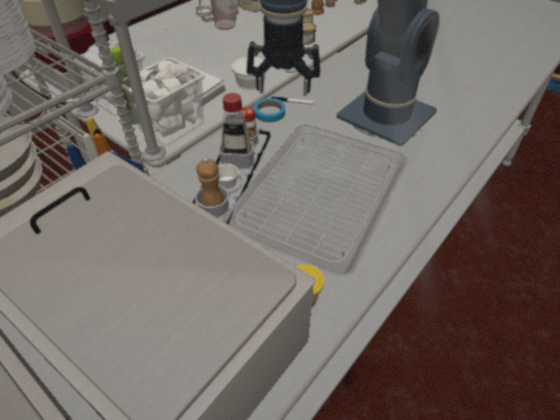

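View pics/scene9.png

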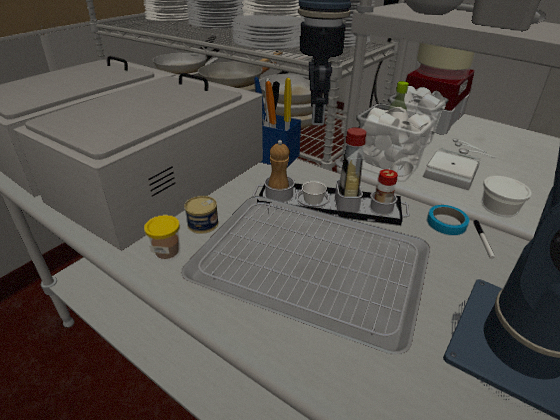

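The side and scene views show all four standing upright in their sleeves (scene: mill (281,170), ramekin (314,192), bottle (353,170), jar (385,190)). The tin and tub are where they started and the gripper is clear.

```bash
python3 -c "
from workcell import arm
print(arm.close_job())"
```

```text
the job is handed in; nothing more can be done
None
```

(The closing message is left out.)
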